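# Scan the blocked medicine carton

### The job

The brown bottle is in the way of the barcode on the carton with the blue bands: stand it upright in the steel tray and let go. Then pick up the scanner, aim its red window squarely at the middle of the blue carton's label from about 10 cm away, hold it still there for at least a second, and lay it back on the middle of its blue mat, right side up. Set things down gently and leave the jars, the tape roll and the flask where they stand.

Things in the scene. Friction and masses are not known exactly. Their poses are not given: they have to be found in the camera images.
- bottle: brown (amber) bottle with white cap, standing in front of the blue carton: body 54 mm in diameter up to 115 mm, shoulder, cap 29 mm in diameter from 130 to 150 mm; about 250 g; origin: centre of its underside, z up
- tray: shallow square steel tray, fixed, 130 x 130 mm, wall 4 mm thick and 16 mm high, floor 4 mm; origin: centre of its underside on the table
- scanner: grey bar-shaped scanner lying on the blue mat: handle 32 wide x 28 mm high from x = -75 to +45 mm, then a black head 46 wide x 36 mm high from x = 45 to 85 mm with a red window on its end; yellow trigger mark on top; about 160 g, centre of mass near x = 10 mm; origin on its underside; x along it towards the window, z out of its top
- scanner_window (a point): centre of the scanner's red window, 85 mm ahead of and 18 mm above the scanner's origin; the beam leaves here along the scanner's x; it reads by being aimed, no trigger need be pressed
- mat: blue mat, fixed, 200 x 120 x 4 mm; origin: centre of its underside, x along its length
- stand_blue: fixed sheet-metal easel, 86 mm wide, with the blue carton leaning on it; origin under it on the table, between label and carton; at yaw 0 its front faces -x
- carton_blue: medicine carton with blue bands, 45 thick x 80 wide x 120 mm high, fixed in its easel leaning back 25 degrees; origin: centre of its underside; x points straight into the label face (from front to back), z up along the leaning face; its top edge is 140 mm above the table
- label_blue (a point): middle of the barcode label (56 x 34 mm, white with black bars) on the front face of the blue carton, about 89 mm above the table; same axes as the carton
- stand_green: fixed sheet-metal easel, 86 mm wide, with the green carton leaning on it; origin under it on the table, between label and carton; at yaw 0 its front faces -x; not to be scanned, top edge 140 mm high
- stand_orange: fixed sheet-metal easel, 86 mm wide, with the orange carton leaning on it; origin under it on the table, between label and carton; at yaw 0 its front faces -x; not to be scanned, top edge 140 mm high
- jar_a: white jar with green lid, 44 mm in diameter, 62 mm high, leave alone; origin: centre of its underside
- jar_b: another such jar, leave alone
- tape: roll of white tape lying flat, 60 mm in diameter, 25 mm high, leave alone; origin: centre of its underside
- flask: tall red flask with black lid, 70 mm in diameter, 195 mm high, leave alone; origin: centre of its underside
Mind the look-alikes: they are no part of the job. What is shaped like the bottle but green is not meant. Of the things that look like the scanner, the smaller one is meant.

How it is judged:
By the outcome, as a careful person would: the job done as asked, in the order asked, and still so for the second after the job is handed in, with the robot touching nothing.
It also fails if it takes over 58 s, if anything falls off the work surface, if the arm or the gripper's body presses on something with over 40 N, if the wrist force passes 120 N, or if a joint passes its speed limit or range.

### The arm

A 6-joint arm with a two-finger parallel gripper is mounted at the origin on the work surface. World frame = base frame: x ahead of the robot, y to its left, z up, the work surface at z = 0. Lengths are in m, angles in degrees, forces in N, time in s.
With the tool pointing down it reaches from about 0.3 to 0.775 m from the base axis. Payload 14.6 kg.
Tool frame: the origin (TCP) lies midway between the tips of the shut fingers; the grasp point (between the pads) lies 19 mm behind it; z points along the fingers, y is the direction in which the jaws open and shut (so a half turn about z gives the same grasp; the last joint's range is limited). The gripper opens to 85 mm and grips with 20 to 120 N. Pads are 22 mm wide; open, the fingers measure 114 mm over their backs; the gripper's body (76 mm by 85 mm) begins 54 mm behind the grasp point. The pads swing forward as they close: fully open they stand 13 mm farther back than shut.
Start: joints at [-76.238, 17.183, 87.147, -0, 75.671, -3.816], TCP at [0.166, -0.524, 0.231] pointing down, gripper open.
Joint ranges: [-173.82, 173.82], [-45.26, 126.66], [13.44, 144.39], [-59.66, 239.66], [0, 175.72], [-146.38, 146.38]. Speed limits (degrees/s): [127.2, 127.2, 147.25, 180, 180, 180].

### API

Orientations are given as a 3x3 rotation matrix whose columns are the frame's x, y, z axes.
In Python, from cell import bot, imaging, sign_off gives the robot as it stands.
- The arm moves only by the tool carry_out, never from a script. Its argument "targets" is one flat list of numbers, 7 for each row, row after row: the shift along the tool's x, y, z in mm, then the turn, a rotation vector about the tool's x, y, z in rad, then the finger opening in mm, from 0 to 85.4. A call has 1 to 8 rows; each row is the pose to reach, as a shift and turn from the pose measured when the call began, along the tool's axes at that moment; what a row does not reach only later rows make up. A row lasts 1/12 s, in which the tool goes at most 41.7 mm and 7.16 degrees, less where a joint would pass 70% of its speed; a pose out of reach is approached as far as the arm can. A call with a gripper value outside its range is refused whole. The fingers move at their own pace and stop on an object; "newtons" is the grip in N (left out, the last holds). Time passes only in rows, so rows that repeat a pose let the fingers close. It gives the time, the measured TCP pose, the force and the opening at its end, in the units of the state.
- bot.observe(): the state, without advancing time (a new reading comes with each control period).
- imaging.grab_frame(name): name is "side" or "top"; returns (picture, depth): 420x560x3 uint8, blue, green, red; 420x560 float32, m along the optical axis (not along the pixel's ray), 0 where there is no reading.
- imaging.calibration(name): a dict with "fx", "fy", "cx", "cy" (pixels), "extrinsics" (4x4, takes a point from camera to world coordinates). Camera axes: x right, y down, z forward; pixel columns grow to the right and rows downward; lengths in m; the calibration is good to about 2 mm. A picture is of the moment at which its call begins. calibration takes no time and is no camera call.
- sign_off(): hands the job in, once; it reports no verdict.
The state is a dict: "time_s": time; "q": joint angles; "joint_velocities": joint speeds; "effort": joint torques, N m; "tcp_pos": TCP position; "eef_rot": TCP orientation; "ft_force": force on the tool from outside, world axes, zero at the start; "wrist_torque": the same for the moment, N m; "grip_width": finger opening in m.
Only numpy, scipy, OpenCV 4.12 (cv2) and the standard library are available. Lean on these libraries where they do the work, as an engineer would, in place of code of your own. Each camera call takes 0.05 s, during which the arm holds its last target. There are 200 camera calls.

## Working session

There is one attempt and no reset: what is moved stays moved. The work goes in short steps, Python scripts to look and compute and a tool call to move; the robot and the scene stay as the last step left them, time stands still between calls to the robot, and variables do not carry over. Pictures are saved under pics/ and viewed, about 8 in all and at most 12, crops included, and the job is handed in when it is done.

Besides the shell and the picture viewer there is one more tool, called after "Call:" as name(argument=value, ...) on one line, values as JSON. carry_out: Moves the arm, as the interface text tells. Its arguments: {"type":"object","properties":{"targets":{"type":"array"},"newtons":{"type":"number"}},"required":["targets"]}

```bash
mkdir -p pics; ls; python3 - <<'E'
from cell import bot, imaging
import cv2,numpy as np
print(bot.observe())
for n in("top","side"):
    p,d=imaging.grab_frame(n); cv2.imwrite(f"pics/{n}0.png",p); np.savez(f"{n}0.npz",p=p,d=d)
    c=imaging.calibration(n); print(n,{k:np.round(v,4).tolist() if k=="extrinsics" else v for k,v in c.items()})
E
```

```text
pics
{'time_s': 0.0, 'q': array([-7.62364421e+01,  1.72180214e+01,  8.71802318e+01,  6.70730411e-04,
        7.56709388e+01, -3.81572775e+00]), 'joint_velocities': array([-0.0569191 , -0.05355403,  0.08465147, -0.03104626,  0.03000735,
        0.11619437]), 'effort': array([-1.50791857e-03, -5.43503237e+01, -3.61795557e+01, -1.76688186e-04,
        4.04518418e-03, -6.35549691e-05]), 'tcp_pos': array([ 0.16605932, -0.52408591,  0.23069891]), 'eef_rot': array([[ 9.53300812e-01,  3.02022325e-01, -2.76296883e-04],
       [ 3.02022438e-01, -9.53300092e-01,  1.17564948e-03],
       [ 9.16785458e-05, -1.20419546e-03, -9.99999271e-01]]), 'ft_force': array([-0.15238517, -0.39929651, -0.25137136]), 'wrist_torque': array([ 0.08456813, -0.00833383, -0.00595467]), 'grip_width': 0.08532235191991051}
top {'fx': 514.0277130012237, 'fy': 514.0277130012237, 'cx': 285.012354066852, 'cy': 205.42987110977825, 'extrinsics': [[0.0257, -0.9968, 0.0753, 0.3436], [-0.9997, -0.026, -0.0036, 0.0218], [0.0056, -0.0752, -0.9972, 1.4625], [0.0, 0.0, 0.0, 1.0]]}
side {'fx': 380.58620996023944, 'fy': 380.58620996023944, 'cx': 280.2751819053818, 'cy': 210.2964532841745, 'extrinsics': [[-0.7599, -0.4176, 0.4981, -0.0309], [-0.6498, 0.5097, -0.5639, 0.5181], [-0.0184, -0.7522, -0.6587, 0.6917], [0.0, 0.0, 0.0, 1.0]]}
```

View pics/top0.png

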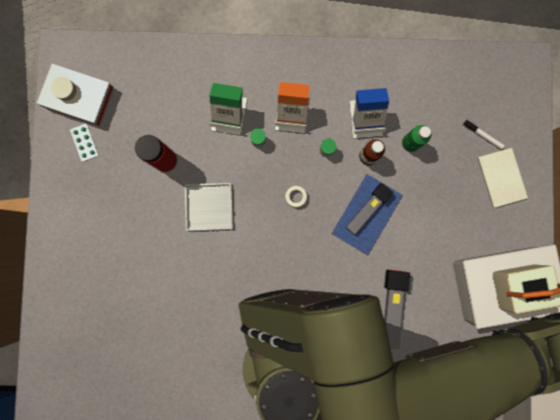

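View pics/side0.png

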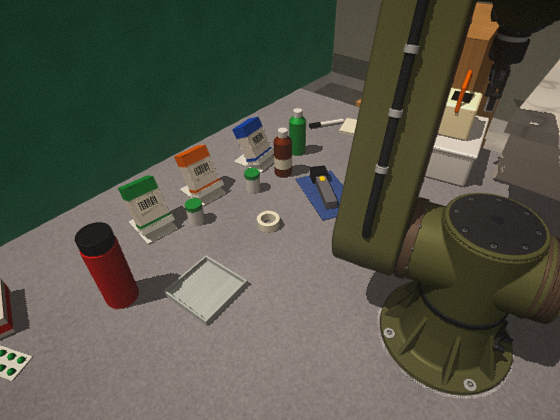

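The top view shows the brown bottle's cap at about (376,146), the green look-alike at (420,135), the blue carton at (371,110), the tray at (210,207), and the mat with the small scanner at (368,214). The larger look-alike is off the mat at (397,300). In the side view the bottle is at (283,155), the blue label at about (256,147), the scanner at (323,187) and the tray at (207,288).

```bash
cat > h.py <<'E'
import numpy as np, cv2
from cell import bot, imaging
C={n:imaging.calibration(n) for n in("top","side")}
def rays(n,uv):
    c=C[n]; uv=np.atleast_2d(uv).astype(float); E=np.array(c["extrinsics"])
    d=np.c_[(uv[:,0]-c["cx"])/c["fx"],(uv[:,1]-c["cy"])/c["fy"],np.ones(len(uv))]
    return E[:3,3], d@E[:3,:3].T
def plane(n,uv,z):
    o,d=rays(n,uv); return o+d*((z-o[2])/d[:,2])[:,None]
def tri(uv1,uv2):
    o1,d1=rays("top",uv1); o2,d2=rays("side",uv2); d1,d2=d1[0],d2[0]
    s=np.linalg.lstsq(np.c_[d1,-d2],o2-o1,rcond=None)[0]
    a,b=o1+s[0]*d1,o2+s[1]*d2; return (a+b)/2,np.linalg.norm(a-b)
def cloud(n,d):
    v,u=np.mgrid[:420,:560]; o,r=rays(n,np.c_[u.ravel(),v.ravel()])
    P=o+r*d.ravel()[:,None]; P[d.ravel()==0]=np.nan; return P.reshape(420,560,3)
def big(mask,box):
    u0,v0,u1,v1=box; m=np.zeros(mask.shape,np.uint8); m[v0:v1,u0:u1]=mask[v0:v1,u0:u1]
    n,l,s,c=cv2.connectedComponentsWithStats(m); i=1+np.argmax(s[1:,4]); return l==i
E
cat > m.py <<'E'
from h import *
np.set_printoptions(precision=4,suppress=True)
F={n:np.load(f"{n}0.npz") for n in C}
boxes=dict(top=dict(mat=(320,165,415,265),tray=(175,175,245,240),cap=(365,135,390,158)),
           side=dict(mat=(285,155,365,225),tray=(155,245,260,330),cap=(272,122,294,138)))
for n in C:
    p=F[n]["p"]; P=cloud(n,F[n]["d"]); hsv=cv2.cvtColor(p,cv2.COLOR_BGR2HSV); H,S,V=cv2.split(hsv)
    B=boxes[n]
    blue=((H>105)&(H<130)&(S>90)).astype(np.uint8)
    m=big(blue,B["mat"]); hull=cv2.convexHull(np.argwhere(m)[:,::-1].astype(np.int32))
    q=cv2.minAreaRect(plane(n,hull[:,0],.004)[:,:2].astype(np.float32)); print(n,"mat z",np.nanmedian(P[m][:,2]),q)
    z=P[...,2]; u0,v0,u1,v1=B["mat"]
    sc=big(((z>.018)&(z<.06)).astype(np.uint8),B["mat"]); X=P[sc]
    print(" scanner top z pct",np.percentile(X[:,2],[10,50,90]),len(X))
    top=X[X[:,2]>.022]; r=cv2.minAreaRect(top[:,:2].astype(np.float32)); print(" scanner rect",r, cv2.boxPoints(r).tolist())
    yel=big(((H>18)&(H<35)&(S>120)&(V>100)).astype(np.uint8),B["mat"]); print(" yellow px",np.argwhere(yel).mean(0)[::-1],np.nanmedian(P[yel],0))
    cap=big(((S<60)&(V>130)).astype(np.uint8),B["cap"]); print(" cap px",np.argwhere(cap).mean(0)[::-1],cap.sum(),np.nanmedian(P[cap],0))
    u0,v0,u1,v1=B["tray"]; T=P[v0:v1,u0:u1].reshape(-1,3)
    T=T[(T[:,2]>.011)&(T[:,2]<.03)]; print(" tray rim",np.median(T[:,2]),cv2.minAreaRect(T[:,:2].astype(np.float32)))
    # background table check
    print(" table z",np.nanmedian(P[230:260,260:300,2]))
for n,b in(("top",(335,65,410,165)),("side",(220,105,310,190))):
    s=4 if n=="top" else 4
    cv2.imwrite(f"pics/c_{n}.png",cv2.resize(F[n]["p"][b[1]:b[3],b[0]:b[2]],None,fx=6,fy=6,interpolation=cv2.INTER_CUBIC))
a=cv2.imread("pics/c_top.png");b=cv2.imread("pics/c_side.png")
cv2.imwrite("pics/c1.png",cv2.resize(np.hstack([cv2.copyMakeBorder(x,0,600-x.shape[0],0,0,0) for x in(a,b)]),None,fx=.8,fy=.8))
E
python3 m.py
```

```text
top mat z 0.005343585505807269 ((0.4356013238430023, -0.21711289882659912), (0.11527279019355774, 0.19488076865673065), 60.5189323425293)
 scanner top z pct [0.0291 0.0351 0.0427] 755
 scanner rect ((0.4481984078884125, -0.2175731062889099), (0.0459374338388443, 0.1594485342502594), 49.98735427856445) [[0.3723694980144501, -0.18390566110610962], [0.4944915175437927, -0.2864241600036621], [0.5240273475646973, -0.2512405514717102], [0.4019052982330322, -0.14872205257415771]]
 yellow px [374.1389 202.5556] [ 0.4652 -0.2317  0.0351]
 cap px [381.9816 145.7327] 217 [ 0.6126 -0.2525  0.008 ]
 tray rim 0.016112921891658027 ((0.4560582637786865, 0.23774603009223938), (0.156277135014534, 0.1814500242471695), 1.6624298095703125)
 table z 0.0016230981785713139
side mat z 0.0032941926849339165 ((0.4483403265476227, -0.18784447014331818), (0.060919370502233505, 0.19706375896930695), 60.55652618408203)
 scanner top z pct [0.0243 0.0316 0.039 ] 545
 scanner rect ((0.44687893986701965, -0.212662473320961), (0.045485515147447586, 0.16216543316841125), 50.14687728881836) [[0.370058536529541, -0.17816227674484253], [0.49455124139785767, -0.2820814251899719], [0.5236993432044983, -0.24716266989707947], [0.39920663833618164, -0.14324352145195007]]
 yellow px [321.7143 178.    ] [ 0.4673 -0.2302  0.0328]
 cap px [279.1256 128.5336] 223 [ 0.7881 -0.4075  0.0003]
 tray rim 0.014949535074044895 ((0.44398263096809387, 0.23531478643417358), (0.13255415856838226, 0.13237988948822021), 3.7126288414001465)
 table z -0.00044822046494585877
```

View pics/c1.png

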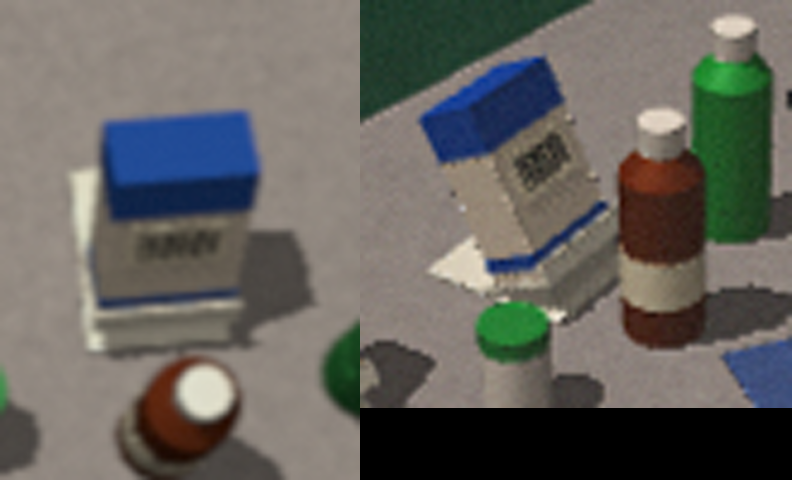

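The crop shows the label middle at about (372,116) in the top view and (258,138) in the side view, which is clear of the bottle there. The cap centre is near (378,147) in the top view and (283,130) in the side view. Next I'll refine these by two-view rays and fit the label plane.

```bash
cat > m2.py <<'E'
from h import *
np.set_printoptions(precision=4,suppress=True)
F={n:np.load(f"{n}0.npz") for n in C}; K={}
for n,cb,lb,zb in(("top",(365,135,392,165),(361,108,384,124),(340,80,400,140)),("side",(270,122,296,142),(248,128,270,148),(225,110,280,175))):
    p=F[n]["p"]; P=cloud(n,F[n]["d"]); H,S,V=cv2.split(cv2.cvtColor(p,cv2.COLOR_BGR2HSV)); z=P[...,2]
    cap=big(((S<70)&(V>120)&(z>.10)).astype(np.uint8),cb); K[n,"cap"]=np.argwhere(cap).mean(0)[::-1]
    print(n,"cap",K[n,"cap"],cap.sum(),np.median(P[cap],0),"zmax",np.percentile(z[cap],90))
    bot_=(H<18)&(S>110)&(z>.02)&(z<.135); m=big(bot_.astype(np.uint8),(340,120,400,180) if n=="top" else (265,120,300,185)); X=P[m]; print(" amber xyz",np.nanmedian(X,0),X[:,:2].min(0),X[:,:2].max(0))
    # dark bars -> label centre
    u0,v0,u1,v1=lb; m=np.zeros(V.shape,np.uint8); sub=p[v0:v1,u0:u1].max(2); m[v0:v1,u0:u1]=(sub<np.percentile(sub,90)*.66)*255
    m=cv2.morphologyEx(m,cv2.MORPH_CLOSE,np.ones((3,3))); m=big(m,lb); r=cv2.minAreaRect(np.argwhere(m)[:,::-1].astype(np.float32))
    K[n,"lab"]=np.array(r[0]); print(" label",r,np.nanmedian(P[m],0))
    # face plane: points of non-blue carton front
    u0,v0,u1,v1=zb; Q=P[v0:v1,u0:u1].reshape(-1,3); Q=Q[(Q[:,2]>.05)&(Q[:,2]<.12)&(np.hypot(*(Q-np.nanmedian(P[m],0))[:,:2].T)<.045)]
    best=0; rng=np.random.default_rng(0)
    for _ in range(400):
        a=Q[rng.choice(len(Q),3,False)]; nn=np.cross(a[1]-a[0],a[2]-a[0]); nn/=np.linalg.norm(nn)+1e-12
        i=abs((Q-a[0])@nn)<.004
        if i.sum()>best: best=i.sum(); I=i
    G=Q[I]; nn=np.linalg.svd(G-G.mean(0))[2][2]; nn*=np.sign(nn[0]); print(" face",best,len(Q),"into-normal",nn,"yaw",np.degrees(np.arctan2(nn[1],nn[0])),"tilt",np.degrees(np.arcsin(nn[2])),"centroid",G.mean(0))
print("tri cap",tri(K["top","cap"],K["side","cap"]),"tri label",tri(K["top","lab"],K["side","lab"]))
# carton top corners by hand from crop: back-left/right, front-left/right
for a,b,z in(((105,122),(248,113),.140),((97,304),(240,297),.04),((107,219),(258,208),.11)):
    q=plane("top",np.array([a,b])/4.8+[335,65],z); e=q[0]-q[1]; print("edge",q[:,:2],"len",np.linalg.norm(e),"yaw",np.degrees(np.arctan2(-e[0],e[1])))
# tray
for n,b in(("top",(175,175,245,240)),("side",(155,245,260,330))):
    P=cloud(n,F[n]["d"]); H,S,V=cv2.split(cv2.cvtColor(F[n]["p"],cv2.COLOR_BGR2HSV))
    print(n,np.median(S[200:215,200:220]),np.median(S[240:260,250:280]))
    m=big(((P[...,2]>.009)&(P[...,2]<.03)).astype(np.uint8),b); h=cv2.convexHull(np.argwhere(m)[:,::-1].astype(np.int32))[:,0]
    print(" tray",cv2.minAreaRect(plane(n,h,.016)[:,:2].astype(np.float32)),"floor z",np.nanmedian(P[203:211,203:217,2]) if n=="top" else np.nanmedian(P[280:295,200:215,2]))
# scanner: yellow by two views; long axis from >.022 points
print("yellow",tri((374.14,202.56),(321.71,178.0)))
print("mat box",plane("top",[(368,214)],.004))
E
python3 m2.py
```

```text
top cap [377.6    145.8348] 115 [ 0.6038 -0.2182  0.1504] zmax 0.15417022418122306
 amber xyz [ 0.5888 -0.2049  0.1199] [ 0.575 -0.238] [ 0.6251 -0.1921]
 label ((372.0, 115.0), (4.0, 14.0), 90.0) [ 0.6978 -0.2146  0.0927]
 face 501 544 into-normal [ 0.9038  0.0983 -0.4166] yaw 6.208611818135008 tilt -24.620050922345467 centroid [ 0.6954 -0.2119  0.0848]
side cap [281.4265 131.6912] 68 [ 0.6001 -0.2069  0.1483] zmax 0.15060989223663976
 amber xyz [ 0.5876 -0.1973  0.1026] [ 0.5734 -0.2279] [ 0.6249 -0.1862]
 label ((257.5769348144531, 138.11538696289062), (6.933752536773682, 11.371355056762695), 56.30992889404297) [ 0.6974 -0.2082  0.0898]
 face 477 574 into-normal [ 0.906   0.0851 -0.4146] yaw 5.3675468323453375 tilt -24.496291279779037 centroid [ 0.6963 -0.2056  0.086 ]
tri cap (array([ 0.6068, -0.2194,  0.1393]), np.float64(0.002977912323276096)) tri label (array([ 0.701 , -0.2135,  0.0862]), np.float64(0.0008866327621537966))
edge [[ 0.7513 -0.1639]
 [ 0.7584 -0.2422]] len 0.07858024729719343 yaw 5.234478601060871
edge [[ 0.6733 -0.1749]
 [ 0.6797 -0.2587]] len 0.08395049854349944 yaw 4.381330575153358
edge [[ 0.7053 -0.1701]
 [ 0.7139 -0.2544]] len 0.08467701545607882 yaw 5.783847629150617
top 25.0 30.0
 tray ((0.4437710642814636, 0.2314642369747162), (0.1328202188014984, 0.13125260174274445), 3.7267091274261475) floor z 0.005753923395788174
side 33.0 30.0
 tray ((0.4416092038154602, 0.2371273934841156), (0.13501906394958496, 0.13305732607841492), 3.7397377490997314) floor z 0.0037208371143472307
yellow (array([ 0.4668, -0.2318,  0.0319]), np.float64(0.0015865273244679587))
mat box [[ 0.4355 -0.2201  0.004 ]]
```

Two-view check: the label and cap heights (86–93 mm, about 150 mm), tilt (24.5°) and yaw (about 5.5°) are all plausible. The two cameras differ by about 5 mm in y, so I'll let the jaws, closing along y, settle that on the bottle.

```bash
cat > plan.py <<'E'
import sys,numpy as np
from cell import bot
from scipy.spatial.transform import Rotation as Ro
# args: groups x,y,z,yaw,tilt ; yaw of tool x in world, tilt = nose down of tool x (deg)
s=bot.observe(); R=s["eef_rot"]; p=s["tcp_pos"]
print("t",round(s["time_s"],2),"tcp",np.round(p,4),"z",np.round(R[:,2],3),"yaw",round(np.degrees(np.arctan2(R[1,0],R[0,0])),2),"q",np.round(s["q"],0),"F",np.round(s["ft_force"],1),"w",round(s["grip_width"]*1e3,1))
for a in sys.argv[1:]:
    x,y,z,w,t=map(float,a.split(","))
    T=Ro.from_euler("ZY",[w,t],degrees=True).as_matrix()@np.diag([1,-1,-1.])
    print(a,"->",np.round(R.T@(np.array([x,y,z])-p)*1e3,1),np.round(Ro.from_matrix(R.T@T).as_rotvec(),4))
E
python3 plan.py 0.604,-0.216,0.25,5,0 0.604,-0.216,0.17,5,0 0.604,-0.216,0.082,5,0
```

```text
t 0.1 tcp [ 0.166  -0.5241  0.2308] z [-0.     0.001 -1.   ] yaw 17.58 q [-76.  17.  87.  -0.  76.  -4.] F [ 1.   0.7 -0.3] w 85.3
0.604,-0.216,0.25,5,0 -> [ 510.6 -161.5  -19. ] [-0.001   0.      0.2195]
0.604,-0.216,0.17,5,0 -> [ 510.6 -161.4   61. ] [-0.001   0.      0.2195]
0.604,-0.216,0.082,5,0 -> [ 510.6 -161.3  149. ] [-0.001   0.      0.2195]
```

Call:
carry_out(targets=[510.6,-161.5,-19,0,0,0.22,85,510.6,-161.5,-19,0,0,0.22,85,510.6,-161.5,-19,0,0,0.22,85,510.6,-161.5,-19,0,0,0.22,85,510.6,-161.5,-19,0,0,0.22,85,510.6,-161.5,-19,0,0,0.22,85,510.6,-161.5,-19,0,0,0.22,85,510.6,-161.5,-19,0,0,0.22,85], newtons=40)

```text
time_s: 0.77
tcp_pos: [0.4374, -0.3326, 0.2427]
eef_rot: [[0.996, 0.087, -0.001], [0.087, -0.996, 0.001], [-0.0, -0.001, -1.0]]
ft_force: [-0.7, -0.6, 0.2]
grip_width: 0.085
```

```bash
python3 plan.py 0.604,-0.216,0.25,5,0 0.604,-0.216,0.082,5,0
```

```text
t 0.77 tcp [ 0.4374 -0.3326  0.2427] z [-0.001  0.001 -1.   ] yaw 4.97 q [-41.  17.  86.   0.  77.  44.] F [-0.7 -0.6  0.2] w 85.0
0.604,-0.216,0.25,5,0 -> [ 176.1 -101.8   -7.2] [-0.0013  0.0005 -0.0005]
0.604,-0.216,0.082,5,0 -> [ 176.1 -101.5  160.8] [-0.0013  0.0005 -0.0005]
```

Call:
carry_out(targets=[176.1,-101.8,-7,0,0,0,85,176.1,-101.8,-7,0,0,0,85,176.1,-101.8,-7,0,0,0,85,176.1,-101.8,-7,0,0,0,85,176.1,-101.8,-7,0,0,0,85,176.1,-101.8,-7,0,0,0,85,176.1,-101.8,20,0,0,0,85,176.1,-101.8,45,0,0,0,85])

```text
time_s: 1.43
tcp_pos: [0.6047, -0.2153, 0.1973]
eef_rot: [[0.996, 0.088, 0.001], [0.088, -0.996, 0.001], [0.001, -0.001, -1.0]]
ft_force: [-0.2, -0.3, -0.8]
grip_width: 0.0858
```

```bash
python3 - <<'E'
from h import *
for n in C:
    p,d=imaging.grab_frame(n); np.savez(f"{n}1.npz",p=p,d=d)
    if n=="side": cv2.imwrite("pics/s1.png",cv2.resize(p[60:220,200:380],None,fx=3.5,fy=3.5,interpolation=cv2.INTER_CUBIC))
E
python3 plan.py 0.604,-0.216,0.082,5,0
```

```text
t 1.53 tcp [ 0.6025 -0.2152  0.1932] z [-0.008  0.004 -1.   ] yaw 4.99 q [-23.  31.  73.   0.  76.  62.] F [0.1 0.1 0.1] w 85.2
0.604,-0.216,0.082,5,0 -> [  2.2   1.5 111.2] [-0.0049  0.0072 -0.0003]
```

View pics/s1.png

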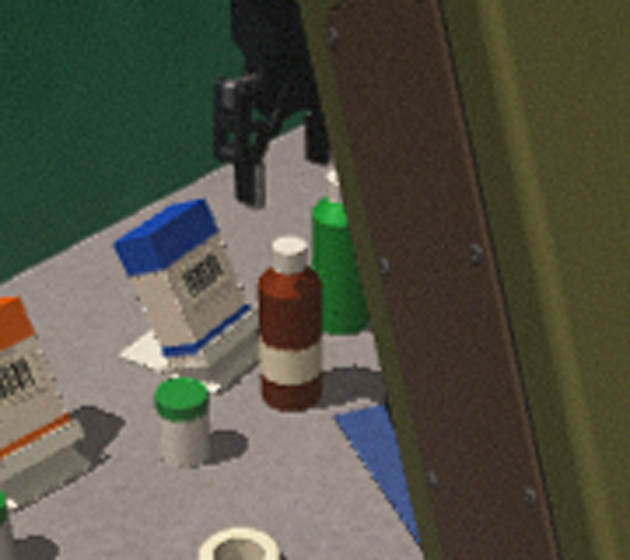

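The side view shows the open fingers at crop (250,200) and (318,155), straddling the cap at (290,245), and nothing is in the way. I'll descend.

Call:
carry_out(targets=[2.2,1.5,20,-0.005,0.007,0,85,2.2,1.5,40,-0.005,0.007,0,85,2.2,1.5,60,-0.005,0.007,0,85,2.2,1.5,80,-0.005,0.007,0,85,2.2,1.5,97,-0.005,0.007,0,85,2.2,1.5,109,-0.005,0.007,0,85,2.2,1.5,111,-0.005,0.007,0,85,2.2,1.5,111,-0.005,0.007,0,85])

```text
time_s: 2.2
tcp_pos: [0.6042, -0.2161, 0.0827]
eef_rot: [[0.996, 0.087, -0.0], [0.087, -0.996, -0.0], [-0.0, 0.0, -1.0]]
ft_force: [-0.4, 0.2, 0.0]
grip_width: 0.0851
```

```bash
python3 plan.py 0.604,-0.216,0.082,5,0
```

```text
t 2.2 tcp [ 0.6042 -0.2161  0.0827] z [-0. -0. -1.] yaw 4.98 q [-23.  37.  79.  -0.  64.  62.] F [-0.4  0.2  0. ] w 85.1
0.604,-0.216,0.082,5,0 -> [-0.2 -0.2  0.7] [ 0.0001  0.0003 -0.0004]
```

Call:
carry_out(targets=[0,0,0,0,0,0,65,0,0,0,0,0,0,56,0,0,0,0,0,0,50,0,0,0,0,0,0,48,0,0,0,0,0,0,46,0,0,0,0,0,0,46,0,0,0,0,0,0,46,0,0,0,0,0,0,46], newtons=40)

```text
time_s: 2.87
tcp_pos: [0.6048, -0.2163, 0.0844]
eef_rot: [[0.996, 0.087, 0.002], [0.087, -0.996, -0.001], [0.002, 0.001, -1.0]]
ft_force: [-1.9, 2.0, 6.8]
grip_width: 0.0527
```

```bash
python3 plan.py
```

```text
t 2.87 tcp [ 0.6048 -0.2163  0.0844] z [ 0.002 -0.001 -1.   ] yaw 4.98 q [-23.  37.  79.  -0.  64.  62.] F [-1.9  2.   6.8] w 52.7
```

The fingers hold at 52.7 mm. Now I'll lift.

Call:
carry_out(targets=[0,0,-10,0,0,0,46,0,0,-25,0,0,0,46,0,0,-45,0,0,0,46,0,0,-70,0,0,0,46,-10,0,-95,0,0,0,46,-30,0,-115,0,0,0,46,-55,0,-120,0,0,0,46,-80,0,-120,0,0,0,46])

```text
time_s: 3.53
tcp_pos: [0.5244, -0.2233, 0.2069]
eef_rot: [[0.996, 0.087, 0.005], [0.087, -0.996, -0.003], [0.005, 0.003, -1.0]]
ft_force: [-0.8, -1.4, -3.1]
grip_width: 0.0532
```

```bash
python3 plan.py 0.5,0,0.205,5,0 0.443,0.234,0.205,5,0 
```

```text
t 3.53 tcp [ 0.5244 -0.2233  0.2069] z [ 0.005 -0.003 -1.   ] yaw 5.01 q [-27.  21.  86.  -0.  73.  58.] F [-0.8 -1.4 -3.1] w 53.2
0.5,0,0.205,5,0 -> [  -4.9 -224.6    1.2] [ 0.003  -0.0048  0.0001]
0.443,0.234,0.205,5,0 -> [-4.120e+01 -4.627e+02  3.000e-01] [ 0.003  -0.0048  0.0001]
```

Call:
carry_out(targets=[-5,-15,0,0.003,-0.005,0,46,-5,-40,0,0.003,-0.005,0,46,-5,-72,0,0.003,-0.005,0,46,-7,-107,0,0.003,-0.005,0,46,-10,-142,0,0.003,-0.005,0,46,-13,-177,0,0.003,-0.005,0,46,-16,-212,0,0.003,-0.005,0,46,-20,-247,0,0.003,-0.005,0,46])

```text
time_s: 4.2
tcp_pos: [0.4824, 0.0226, 0.2071]
eef_rot: [[0.996, 0.087, 0.001], [0.087, -0.996, -0.0], [0.001, 0.0, -1.0]]
ft_force: [0.1, 0.2, -3.7]
grip_width: 0.0529
```

```bash
python3 plan.py 0.443,0.234,0.205,5,0  0.443,0.234,0.13,5,0
```

```text
t 4.2 tcp [0.4824 0.0226 0.2071] z [ 0.001 -0.    -1.   ] yaw 5.0 q [ -2.  10. 100.  -0.  71.  83.] F [ 0.1  0.2 -3.7] w 52.9
0.443,0.234,0.205,5,0 -> [ -20.8 -214.1    2. ] [ 0.0001 -0.0009 -0.    ]
0.443,0.234,0.13,5,0 -> [ -20.9 -214.1   77. ] [ 0.0001 -0.0009 -0.    ]
```

Call:
carry_out(targets=[-4,-35,0,0,0,0,46,-7,-70,0,0,0,0,46,-11,-105,0,0,0,0,46,-14,-140,0,0,0,0,46,-17,-170,0,0,0,0,46,-20,-195,0,0,0,0,46,-21,-210,0,0,0,0,46,-21,-214,0,0,0,0,46])

```text
time_s: 4.87
tcp_pos: [0.4422, 0.2359, 0.2079]
eef_rot: [[0.996, 0.089, 0.002], [0.089, -0.996, 0.001], [0.002, -0.0, -1.0]]
ft_force: [0.9, -1.2, -2.6]
grip_width: 0.0526
```

```bash
python3 plan.py 0.443,0.234,0.12,5,0  0.443,0.234,0.09,5,0; python3 - <<'E'
from h import *
p,d=imaging.grab_frame("side"); np.savez("side2.npz",p=p,d=d); cv2.imwrite("pics/s2.png",p)
E
```

```text
t 4.87 tcp [0.4422 0.2359 0.2079] z [ 0.002  0.001 -1.   ] yaw 5.13 q [ 24.  12.  97.  -0.  71. 109.] F [ 0.9 -1.2 -2.6] w 52.6
0.443,0.234,0.12,5,0 -> [ 0.5  2.  87.9] [-0.0004 -0.0016  0.0023]
0.443,0.234,0.09,5,0 -> [  0.5   2.  117.9] [-0.0004 -0.0016  0.0023]
```

View pics/s2.png

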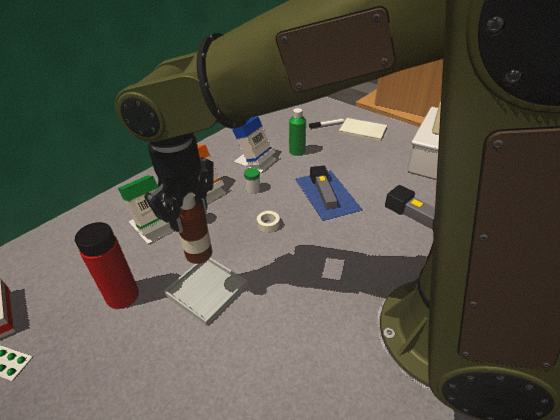

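The side view shows the bottle hanging upright, base at about (198,261), above the tray at (207,290). I'll lower it.

Call:
carry_out(targets=[0.5,2,18,0,-0.002,0,46,0.5,2,40,0,-0.002,0,46,0.5,2,62,0,-0.002,0,46,0.5,2,84,0,-0.002,0,46,0.5,2,100,0,-0.002,0,46,0.5,2,109,0,-0.002,0,46,0.5,2,114,0,-0.002,0,46,0.5,2,115,0,-0.002,0,46])

```text
time_s: 5.58
tcp_pos: [0.4435, 0.2329, 0.0927]
eef_rot: [[0.996, 0.089, -0.001], [0.089, -0.996, -0.0], [-0.001, -0.0, -1.0]]
ft_force: [-0.1, -0.6, -2.3]
grip_width: 0.0527
```

```bash
python3 plan.py 0.443,0.234,0.0885,5,0; python3 - <<'E'
from h import *
p,d=imaging.grab_frame("side"); P=cloud("side",d); H,S,V=cv2.split(cv2.cvtColor(p,cv2.COLOR_BGR2HSV))
m=big(((H<18)&(S>110)&(P[...,2]>.03)).astype(np.uint8),(165,180,245,320)); X=P[m]; print("amber med",np.median(X,0))
print("before (standing by carton) med 0.5876 -0.1973")
cv2.imwrite("pics/s3.png",cv2.resize(p[190:340,130:280],None,fx=4,fy=4))
E
```

```text
t 5.58 tcp [0.4435 0.2329 0.0927] z [-0.001 -0.    -1.   ] yaw 5.08 q [ 24.  21. 103.   0.  57. 108.] F [-0.1 -0.6 -2.3] w 52.7
0.443,0.234,0.0885,5,0 -> [-0.4 -1.1  4.2] [-0.      0.0009  0.0014]
amber med [0.42125219 0.2436632  0.1152162 ]
before (standing by carton) med 0.5876 -0.1973
```

View pics/s3.png

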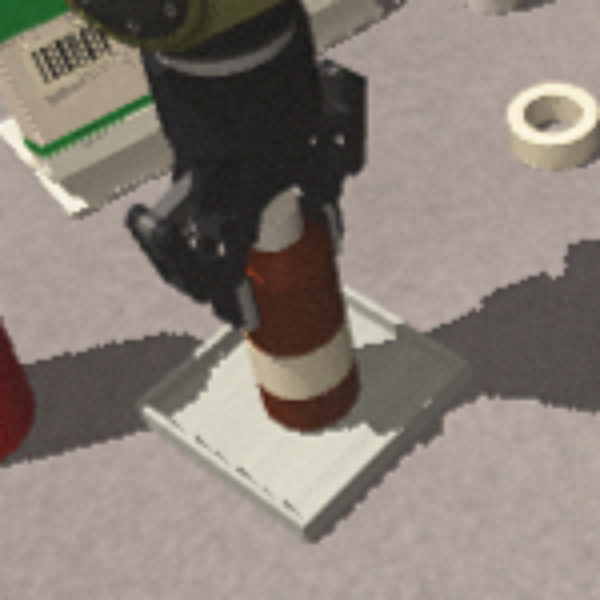

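The bottle is inside the tray near its middle, base at crop (310,415). I'll lower the last few mm slowly.

Call:
carry_out(targets=[0,0,1.5,0,0,0,46,0,0,3,0,0,0,46,0,0,4,0,0,0,46,0,0,4.5,0,0,0,46,0,0,4.5,0,0,0,46])

```text
time_s: 6.05
tcp_pos: [0.4436, 0.2332, 0.0887]
eef_rot: [[0.996, 0.089, 0.0], [0.089, -0.996, 0.0], [0.0, -0.0, -1.0]]
ft_force: [-0.2, 0.1, -2.1]
grip_width: 0.0529
```

Call:
carry_out(targets=[0,0,0.7,0,0,0,46,0,0,1.4,0,0,0,46,0,0,1.4,0,0,0,46])

```text
time_s: 6.3
tcp_pos: [0.4441, 0.2333, 0.0883]
eef_rot: [[0.996, 0.089, 0.001], [0.089, -0.996, 0.001], [0.001, -0.001, -1.0]]
ft_force: [-2.3, -1.8, 10.0]
grip_width: 0.0528
```

The bottle is down: +10 N. I'll ease off and release.

Call:
carry_out(targets=[0,0,-0.2,0,0,0,52,0,0,-0.3,0,0,0,56,0,0,-0.3,0,0,0,62,0,0,-0.3,0,0,0,72,0,0,-0.3,0,0,0,85,0,0,-0.3,0,0,0,85,0,0,-0.3,0,0,0,85])

```text
time_s: 6.88
tcp_pos: [0.4441, 0.2334, 0.0886]
eef_rot: [[0.996, 0.089, 0.001], [0.089, -0.996, 0.001], [0.001, -0.001, -1.0]]
ft_force: [0.5, 0.5, -0.7]
grip_width: 0.0851
```

Call:
carry_out(targets=[0,0,-10,0,0,0,85,0,0,-30,0,0,0,85,0,0,-55,0,0,0,85,0,0,-85,0,0,0,85,0,0,-115,0,0,0,85,0,40,-130,0,0,0,85,0,80,-130,0,0,0,85,0,120,-130,0,0,0,85])

```text
time_s: 7.55
tcp_pos: [0.4546, 0.1127, 0.2204]
eef_rot: [[0.996, 0.091, 0.004], [0.091, -0.996, 0.001], [0.004, -0.001, -1.0]]
ft_force: [1.7, -0.6, -1.5]
grip_width: 0.0849
```

```bash
python3 plan.py; python3 - <<'E'
from h import *
for n in C:
    p,d=imaging.grab_frame(n); np.savez(f"{n}3.npz",p=p,d=d)
    cv2.imwrite(f"pics/{n}3.png",p)
E
```

```text
t 7.55 tcp [0.4546 0.1127 0.2204] z [ 0.004  0.001 -1.   ] yaw 5.2 q [  9.   7. 101.   0.  72.  94.] F [ 1.7 -0.6 -1.5] w 84.9
```

View pics/top3.png

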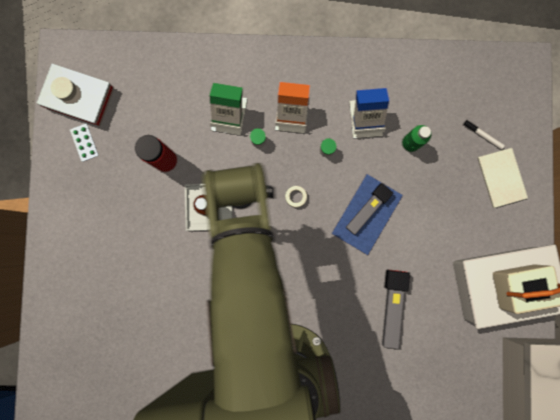

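The top view shows the bottle standing in the tray (cap at (201,205)) with the scanner and label now clear. I'll use the bottle, whose y the jaws fixed, to check each camera's offset and then remeasure the scanner, mat and label.

```bash
cat > m3.py <<'E'
from h import *
np.set_printoptions(precision=4,suppress=True)
F={n:np.load(f"{n}3.npz") for n in C}
B=dict(top=dict(mat=(325,165,415,265),cap=(190,194,207,215),lab=(361,108,384,124)),side=dict(mat=(285,155,370,225),cap=(150,150,260,320),lab=(248,128,272,150)))
K={}
for n in C:
    p=F[n]["p"]; P=cloud(n,F[n]["d"]); H,S,V=cv2.split(cv2.cvtColor(p,cv2.COLOR_BGR2HSV)); z=P[...,2]
    try:
        m=big(((S<70)&(V>120)&(z>.135)&(z<.17)).astype(np.uint8),B[n]["cap"]); uv=np.argwhere(m).mean(0)[::-1]; K[n,"cap"]=uv; print(n,"cap",uv,m.sum(),plane(n,uv,.154),np.median(P[m],0))
    except Exception as e: print(n,"cap",e)
    blue=(H>105)&(H<130)&(S>90)&(V>40); sc=(z>.018)&(z<.06)
    m=big((blue|sc).astype(np.uint8),B[n]["mat"]); m2=m&blue
    hull=cv2.convexHull(np.argwhere(m2)[:,::-1].astype(np.int32))[:,0]
    r=cv2.minAreaRect(plane(n,hull,.004)[:,:2].astype(np.float32)); print(" mat",r)
    s=big(sc.astype(np.uint8),B[n]["mat"]); X=P[s]
    r=cv2.minAreaRect(X[X[:,2]>.024][:,:2].astype(np.float32)); bp=cv2.boxPoints(r)
    ang=np.radians(r[2]); ax=np.array([np.cos(ang),np.sin(ang)])
    if r[1][0]<r[1][1]: ax=np.array([-ax[1],ax[0]])
    if ax[0]<0: ax=-ax
    print(" scan",np.array(r[0]),r[1],"yaw",np.degrees(np.arctan2(ax[1],ax[0])),"z",np.percentile(X[:,2],[5,25,50,75,95]))
    # handle only (z 27..37) pca
    Hn=X[(X[:,2]>.022)]; c=np.array(r[0]); t=(Hn[:,:2]-c)@ax; w=(Hn[:,:2]-c)@np.array([-ax[1],ax[0]])
    for lo in np.arange(-.075,.08,.025):
        i=(t>lo)&(t<lo+.025)
        if i.sum()>5: print("   t %.3f w %.4f..%.4f z %.4f"%(lo,*np.percentile(w[i],[4,96]),np.median(Hn[i,2])),end="")
    print()
    y=big(((H>18)&(H<35)&(S>120)&(V>100)).astype(np.uint8),B[n]["mat"]); K[n,"yel"]=np.argwhere(y).mean(0)[::-1]
    u0,v0,u1,v1=B[n]["lab"]; sub=p[v0:v1,u0:u1].max(2); m=np.zeros(V.shape,np.uint8); m[v0:v1,u0:u1]=sub<np.percentile(sub,90)*.66
    m=big(cv2.morphologyEx(m,cv2.MORPH_CLOSE,np.ones((3,3))),B[n]["lab"]); K[n,"lab"]=np.array(cv2.minAreaRect(np.argwhere(m)[:,::-1].astype(np.float32))[0])
    print(" lab",K[n,"lab"],plane(n,K[n,"lab"],.089),np.median(P[m],0))
for k in("cap","yel","lab"):
    if ("top",k) in K and ("side",k) in K: print(k,tri(K["top",k],K["side",k]))
E
python3 m3.py; python3 - <<'E'
import cv2,numpy as np
a=cv2.imread("pics/top3.png")[165:265,325:415];b=cv2.imread("pics/side3.png")[140:230,280:375]
print(1)
cv2.imwrite("pics/c3.png",np.hstack([cv2.resize(a,(400,444),interpolation=2),cv2.resize(b,(400,444),interpolation=2)]))
E
```

```text
top cap [201.0396 203.297 ] 101 [[0.4423 0.2313 0.154 ]] [0.4427 0.2312 0.1549]
 mat ((0.4354185461997986, -0.21700957417488098), (0.11527279019355774, 0.19530068337917328), 60.5189323425293)
 scan [ 0.448  -0.2182] (0.045859042555093765, 0.15995551645755768) yaw -39.36458969116211 z [0.0279 0.032  0.0348 0.0394 0.0442]
   t -0.075 w -0.0141..0.0153 z 0.0331   t -0.050 w -0.0146..0.0149 z 0.0327   t -0.025 w -0.0149..0.0151 z 0.0333   t 0.000 w -0.0147..0.0153 z 0.0337   t 0.025 w -0.0200..0.0185 z 0.0369   t 0.050 w -0.0207..0.0219 z 0.0416   t 0.075 w -0.0187..0.0199 z 0.0412
 lab [372.08 115.56] [[ 0.6984 -0.2135  0.089 ]] [ 0.6981 -0.2143  0.0908]
side cap [195.8354 244.4177] 158 [[0.4377 0.2395 0.154 ]] [0.4392 0.2394 0.1534]
 mat ((0.4341503083705902, -0.2123514711856842), (0.11755334585905075, 0.19768470525741577), 60.55652618408203)
 scan [ 0.4477 -0.2107] (0.04530267417430878, 0.15981274843215942) yaw -41.22900009155274 z [0.0215 0.0299 0.0316 0.035  0.04  ]
   t -0.075 w -0.0191..0.0110 z 0.0311   t -0.050 w -0.0172..0.0118 z 0.0311   t -0.025 w -0.0163..0.0122 z 0.0311   t 0.000 w -0.0161..0.0131 z 0.0316   t 0.025 w -0.0216..0.0203 z 0.0336   t 0.050 w -0.0204..0.0218 z 0.0390   t 0.075 w -0.0159..0.0219 z 0.0394
 lab [255.5 138.5] [[ 0.7014 -0.2041  0.089 ]] [nan nan nan]
cap (array([0.444 , 0.234 , 0.1453]), np.float64(0.003253135296873715))
yel (array([ 0.4668, -0.2319,  0.0316]), np.float64(0.0012660751109784304))
lab (array([ 0.7026, -0.2113,  0.0851]), np.float64(0.008563213707851746))
1
```

View pics/c3.png

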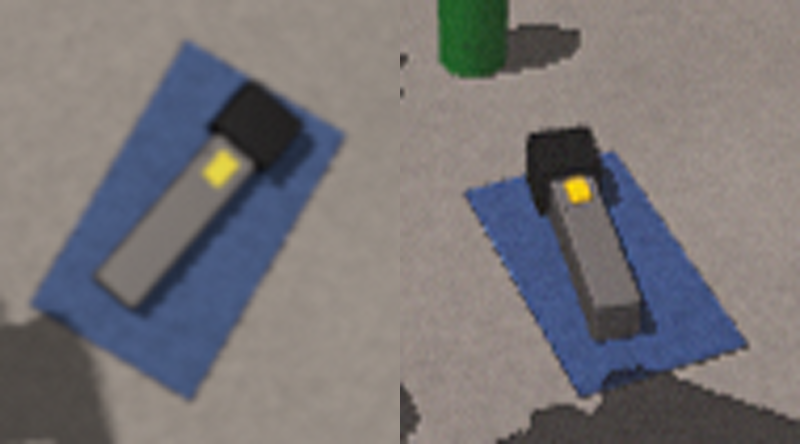

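The crop shows the scanner right side up, yellow mark at (220,168), head and window to the upper right, axis about −40°. The bottle's jaw-fixed y says the top camera reads about 2 mm low in y, so I'll correct for that. The grasp goes at scanner x = +10 mm.

```bash
python3 plan.py 0.4516,-0.2192,0.16,-40,0
```

```text
t 7.65 tcp [0.455  0.1097 0.2197] z [ 0.003  0.    -1.   ] yaw 4.85 q [  9.   7. 101.  -0.  72.  94.] F [ 0.2  0.5 -0.3] w 85.1
0.4516,-0.2192,0.16,-40,0 -> [-31.3 327.4  59.6] [-0.001  -0.0026  0.7827]
```

Call:
carry_out(targets=[-5,41,0,0,0,0.1,85,-10,82,0,0,0,0.22,85,-15,123,0,0,0,0.34,85,-20,164,0,0,0,0.46,85,-25,205,10,0,0,0.58,85,-28,246,20,0,0,0.7,85,-31.3,287,40,0,0,0.783,85,-31.3,327,60,-0.001,-0.003,0.783,85])

```text
time_s: 8.32
tcp_pos: [0.4506, -0.2109, 0.1651]
eef_rot: [[0.762, -0.648, 0.001], [-0.648, -0.762, -0.001], [0.002, -0.0, -1.0]]
ft_force: [1.4, 0.2, 0.3]
grip_width: 0.0851
```

Call:
carry_out(targets=[0,0,0,0,0,0,85])

```text
time_s: 8.4
tcp_pos: [0.4495, -0.2148, 0.1622]
eef_rot: [[0.759, -0.651, -0.002], [-0.651, -0.759, 0.001], [-0.002, 0.001, -1.0]]
ft_force: [-0.6, 0.4, -1.0]
grip_width: 0.0851
```

```bash
python3 plan.py 0.4516,-0.2192,0.005,-40,0
```

```text
t 8.4 tcp [ 0.4495 -0.2148  0.1622] z [-0.002  0.001 -1.   ] yaw -40.59 q [-30.  15. 100.  -0.  65. 101.] F [-0.6  0.4 -1. ] w 85.1
0.4516,-0.2192,0.005,-40,0 -> [  4.8   1.8 157.2] [ 0.0011  0.0021 -0.0104]
```

Call:
carry_out(targets=[4.8,1.8,25,0.001,0.002,-0.01,85,4.8,1.8,55,0.001,0.002,-0.01,85,4.8,1.8,85,0.001,0.002,-0.01,80,4.8,1.8,110,0.001,0.002,-0.01,75,4.8,1.8,130,0.001,0.002,-0.01,70,4.8,1.8,144,0.001,0.002,-0.01,70,4.8,1.8,150,0.001,0.002,-0.01,70,4.8,1.8,153,0.001,0.002,-0.01,70])

```text
time_s: 9.07
tcp_pos: [0.4517, -0.2188, 0.009]
eef_rot: [[0.766, -0.643, -0.001], [-0.643, -0.766, 0.0], [-0.001, 0.0, -1.0]]
ft_force: [0.5, -0.6, -0.2]
grip_width: 0.0699
```

```bash
python3 plan.py 0.4516,-0.2192,0.006,-40,0
```

```text
t 9.07 tcp [ 0.4517 -0.2188  0.009 ] z [-0.001  0.    -1.   ] yaw -40.0 q [-30.  29. 105.  -0.  46. 100.] F [ 0.5 -0.6 -0.2] w 69.9
0.4516,-0.2192,0.006,-40,0 -> [0.2 0.3 3. ] [0.0002 0.001  0.    ]
```

Call:
carry_out(targets=[0,0.3,2.5,0,0.001,0,55,0,0.3,2.5,0,0.001,0,45,0,0.3,2.5,0,0.001,0,38,0,0.3,2.5,0,0.001,0,32,0,0.3,2.5,0,0.001,0,28,0,0.3,2.5,0,0.001,0,25,0,0.3,2.5,0,0.001,0,25,0,0.3,2.5,0,0.001,0,25], newtons=40)

```text
time_s: 9.73
tcp_pos: [0.452, -0.2193, 0.0075]
eef_rot: [[0.766, -0.643, 0.001], [-0.643, -0.766, -0.001], [0.002, -0.0, -1.0]]
ft_force: [0.0, 0.7, 7.3]
grip_width: 0.0312
```

```bash
python3 plan.py
```

```text
t 9.73 tcp [ 0.452  -0.2193  0.0075] z [ 0.001 -0.001 -1.   ] yaw -40.0 q [-30.  29. 105.  -0.  46. 100.] F [0.  0.7 7.3] w 31.2
```

Held at 31 mm. I'll lift it and check the hold.

Call:
carry_out(targets=[0,0,-6,0,0,0,25,0,0,-18,0,0,0,25,0,0,-38,0,0,0,25,0,0,-63,0,0,0,25,0,0,-90,0,0,0,25,0,0,-115,0,0,0,25,0,0,-135,0,0,0,25,0,0,-140,0,0,0,25])

```text
time_s: 10.4
tcp_pos: [0.4527, -0.2197, 0.1511]
eef_rot: [[0.766, -0.643, 0.006], [-0.643, -0.766, -0.003], [0.006, -0.001, -1.0]]
ft_force: [0.4, 0.0, -2.5]
grip_width: 0.0314
```

```bash
python3 plan.py 0.534,-0.228,0.150,5.5,25; python3 - <<'E'
from h import *
p,d=imaging.grab_frame("side"); 
cv2.imwrite("pics/s4.png",cv2.resize(p[60:240,220:420],None,fx=3,fy=3,interpolation=2))
E
```

```text
t 10.4 tcp [ 0.4527 -0.2197  0.1511] z [ 0.006 -0.003 -1.   ] yaw -40.0 q [-30.  16. 100.  -0.  64. 100.] F [ 0.4  0.  -2.5] w 31.4
0.534,-0.228,0.150,5.5,25 -> [ 67.6 -45.9   1.6] [-0.1716 -0.4195 -0.7818]
```

View pics/s4.png

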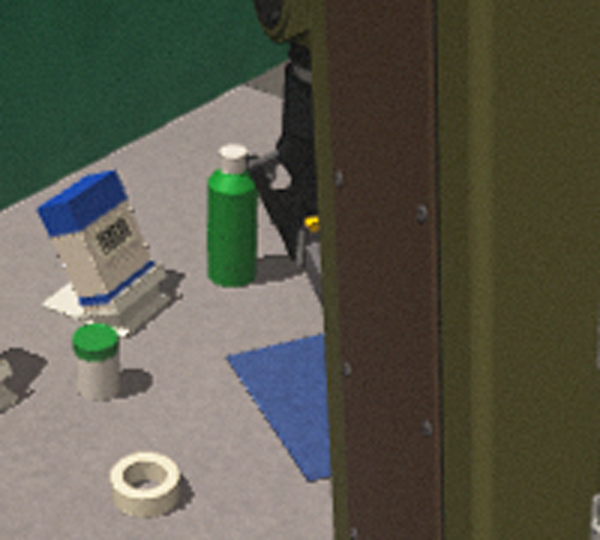

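The side view shows the scanner lifted off the mat (yellow mark at (313,223)), partly hidden by the arm. Next I'll turn it and move to the aiming pose.

Call:
carry_out(targets=[3,-2,0,-0.02,-0.05,-0.095,25,9,-6,0,-0.043,-0.105,-0.2,25,18,-12,0,-0.066,-0.16,-0.3,25,28,-19,0,-0.09,-0.215,-0.4,25,39,-26,0,-0.112,-0.27,-0.51,25,50,-34,1,-0.135,-0.33,-0.62,25,60,-41,1,-0.156,-0.385,-0.72,25,67.6,-45.9,1.6,-0.1716,-0.4195,-0.7818,25])

```text
time_s: 11.12
tcp_pos: [0.5344, -0.2275, 0.1467]
eef_rot: [[0.899, 0.102, -0.426], [0.093, -0.995, -0.04], [-0.428, -0.003, -0.904]]
ft_force: [-0.4, 0.5, -1.8]
grip_width: 0.0311
```

Call:
carry_out(targets=[0,0,0,0,0,0,25])

```text
time_s: 11.2
tcp_pos: [0.5353, -0.2268, 0.1441]
eef_rot: [[0.897, 0.107, -0.43], [0.099, -0.994, -0.041], [-0.432, -0.006, -0.902]]
ft_force: [-0.1, 0.4, -1.5]
grip_width: 0.0316
```

```bash
python3 plan.py 0.534,-0.228,0.150,5.5,25; python3 - <<'E'
from h import *
for n in C:
    p,d=imaging.grab_frame(n); np.savez(f"{n}5.npz",p=p,d=d)
    if n=="side": b=p[100:200,220:345]
    else: a=p[75:175,320:445]
cv2.imwrite("pics/c5.png",np.hstack([cv2.resize(x,(400,320),interpolation=2) for x in(a,b)]))
E
```

```text
t 11.2 tcp [ 0.5353 -0.2268  0.1441] z [-0.43  -0.041 -0.902] yaw 6.29 q [-22.  39.  70. -11.  94.  64.] F [-0.1  0.4 -1.5] w 31.6
0.534,-0.228,0.150,5.5,25 -> [-3.8  1.  -4.7] [-0.0005  0.0099  0.0124]
```

View pics/c5.png

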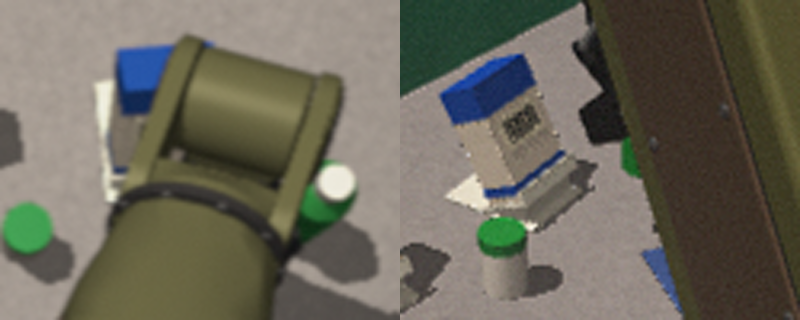

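The side view shows the black head at about crop (605,125), facing the unobstructed label at (521,122). I'll correct the small pose error, then check the head against the label in the side camera.

Call:
carry_out(targets=[-3.8,1,-4.7,0,0.01,0.012,25,-3.8,1,-4.7,0,0.01,0.012,25,-3.8,1,-4.7,0,0.01,0.012,25])

```text
time_s: 11.55
tcp_pos: [0.5322, -0.2286, 0.1511]
eef_rot: [[0.904, 0.089, -0.418], [0.08, -0.996, -0.038], [-0.419, 0.001, -0.908]]
ft_force: [0.3, -0.7, -1.5]
grip_width: 0.0312
```

```bash
python3 plan.py 0.534,-0.228,0.150,5.5,25; python3 - <<'E'
from h import *
np.set_printoptions(precision=4,suppress=True)
p,d=imaging.grab_frame("side"); P=cloud("side",d); s=bot.observe(); R=s["eef_rot"]; t=s["tcp_pos"]
X=P[118:162,262:310].reshape(-1,3); v=p[118:162,262:310].max(2).ravel()
S=(X-t)@R*[1,-1,-1]   # scanner axes, origin TCP
i=(v<70)&(S[:,0]>20)&(S[:,0]<110)&(abs(S[:,1])<.05)&(abs(S[:,2])<.06) if False else (v<70)&(S[:,0]>.02)&(S[:,0]<.11)&(abs(S[:,1])<.05)&(abs(S[:,2])<.06)
print(i.sum(),"scanner-frame extents of head",np.percentile(S[i],[2,50,98],axis=0))
W=t+R@np.array([.075,0,-.0145]); print("window",W)
L=np.array([.698,-.212,.089]); print("label rel in scanner axes mm",(L-W)@R*[1e3,-1e3,-1e3])
for n,uv in(("side",(257.6,138.1)),): print("side-ray label",plane(n,uv,.089))
E
```

```text
t 11.55 tcp [ 0.5322 -0.2286  0.1511] z [-0.418 -0.038 -0.908] yaw 5.06 q [-22.  38.  71. -11.  93.  64.] F [ 0.3 -0.7 -1.5] w 31.2
0.534,-0.228,0.150,5.5,25 -> [ 2.1 -0.4  0.2] [-0.0021 -0.0036 -0.007 ]
174 scanner-frame extents of head [[ 0.033   0.0008 -0.0011]
 [ 0.0489  0.0232  0.0188]
 [ 0.0707  0.0268  0.0325]]
window [ 0.6062 -0.2219  0.1326]
label rel in scanner axes mm [102.1518   1.732   -0.844 ]
side-ray label [[ 0.698  -0.2099  0.089 ]]
```

The head is where the grasp predicts. The label lies 102 mm ahead and within 2 mm of the beam. One small correction, then I'll hold for over 2 s.

Call:
carry_out(targets=[2,-1,0.5,-0.002,-0.004,-0.007,25,2,-1,0.5,-0.002,-0.004,-0.007,25,2,-1,0.5,-0.002,-0.004,-0.007,25,2,-1,0.5,-0.002,-0.004,-0.007,25,2,-1,0.5,-0.002,-0.004,-0.007,25,2,-1,0.5,-0.002,-0.004,-0.007,25,2,-1,0.5,-0.002,-0.004,-0.007,25,2,-1,0.5,-0.002,-0.004,-0.007,25])

```text
time_s: 12.27
tcp_pos: [0.5338, -0.2274, 0.1497]
eef_rot: [[0.902, 0.096, -0.421], [0.087, -0.995, -0.041], [-0.423, -0.0, -0.906]]
ft_force: [0.7, -0.2, -2.4]
grip_width: 0.031
```

```bash
python3 plan.py 0.534,-0.228,0.150,5.5,25
```

```text
t 12.27 tcp [ 0.5338 -0.2274  0.1497] z [-0.421 -0.041 -0.906] yaw 5.53 q [-22.  38.  71. -11.  94.  64.] F [ 0.7 -0.2 -2.4] w 31.0
0.534,-0.228,0.150,5.5,25 -> [-0.   0.6 -0.4] [0.     0.0007 0.0005]
```

Call:
carry_out(targets=[0,0,0,0,0,0,25,0,0,0,0,0,0,25,0,0,0,0,0,0,25,0,0,0,0,0,0,25,0,0,0,0,0,0,25,0,0,0,0,0,0,25,0,0,0,0,0,0,25,0,0,0,0,0,0,25])

```text
time_s: 12.93
tcp_pos: [0.5338, -0.2274, 0.1497]
eef_rot: [[0.902, 0.096, -0.421], [0.087, -0.995, -0.041], [-0.423, -0.0, -0.906]]
ft_force: [0.1, -0.1, -1.8]
grip_width: 0.0315
```

Call:
carry_out(targets=[0,0,0,0,0,0,25,0,0,0,0,0,0,25,0,0,0,0,0,0,25,0,0,0,0,0,0,25,0,0,0,0,0,0,25,0,0,0,0,0,0,25,0,0,0,0,0,0,25,0,0,0,0,0,0,25])

```text
time_s: 13.6
tcp_pos: [0.5338, -0.2274, 0.1496]
eef_rot: [[0.902, 0.096, -0.421], [0.087, -0.995, -0.041], [-0.423, -0.0, -0.906]]
ft_force: [-0.6, 0.1, -2.2]
grip_width: 0.0309
```

```bash
python3 plan.py 0.534,-0.228,0.150,5.5,25 0.443,-0.2213,0.15,-29.5,0
```

```text
t 13.6 tcp [ 0.5338 -0.2274  0.1496] z [-0.421 -0.041 -0.906] yaw 5.53 q [-22.  38.  71. -11.  94.  64.] F [-0.6  0.1 -2.2] w 30.9
0.534,-0.228,0.150,5.5,25 -> [-0.   0.6 -0.4] [0.     0.0008 0.0005]
0.443,-0.2213,0.15,-29.5,0 -> [-81.5 -14.8  37.7] [0.1334 0.4234 0.6015]
```

It was steady for over 1.9 s. Now back to the mat, aligned with the mat's long axis.

```bash
python3 plan.py 0.442,-0.219,0.15,-29.5,0
```

```text
t 13.6 tcp [ 0.5338 -0.2274  0.1496] z [-0.421 -0.041 -0.906] yaw 5.53 q [-22.  38.  71. -11.  94.  64.] F [-0.6  0.1 -2.2] w 30.9
0.442,-0.219,0.15,-29.5,0 -> [-82.2 -17.2  38. ] [0.1334 0.4234 0.6015]
```

Call:
carry_out(targets=[-8,-2,3,0.01,0.04,0.055,25,-20,-4,8,0.03,0.1,0.14,25,-34,-7,15,0.052,0.165,0.235,25,-48,-10,21,0.075,0.235,0.335,25,-62,-13,28,0.097,0.305,0.435,25,-74,-16,34,0.117,0.37,0.53,25,-82,-17,38,0.133,0.423,0.6,25,-82.2,-17.2,38,0.1334,0.4234,0.6015,25])

```text
time_s: 14.27
tcp_pos: [0.44, -0.2188, 0.1504]
eef_rot: [[0.868, -0.497, 0.003], [-0.497, -0.868, -0.001], [0.003, -0.001, -1.0]]
ft_force: [-0.7, -0.8, -1.9]
grip_width: 0.0315
```

Call:
carry_out(targets=[0,0,0,0,0,0,25])

```text
time_s: 14.35
tcp_pos: [0.4397, -0.219, 0.151]
eef_rot: [[0.868, -0.497, 0.003], [-0.497, -0.868, -0.001], [0.003, -0.001, -1.0]]
ft_force: [0.6, 0.9, -1.3]
grip_width: 0.0316
```

```bash
python3 plan.py 0.442,-0.219,0.0095,-29.5,0
```

```text
t 14.35 tcp [ 0.4397 -0.219   0.151 ] z [ 0.003 -0.001 -1.   ] yaw -29.81 q [-31.  15. 102.   0.  63.  89.] F [ 0.6  0.9 -1.3] w 31.6
0.442,-0.219,0.0095,-29.5,0 -> [  1.5  -1.  141.5] [-0.0007 -0.0033 -0.0054]
```

Call:
carry_out(targets=[1.5,-1,20,0,-0.003,-0.005,25,1.5,-1,45,0,-0.003,-0.005,25,1.5,-1,72,0,-0.003,-0.005,25,1.5,-1,97,0,-0.003,-0.005,25,1.5,-1,117,0,-0.003,-0.005,25,1.5,-1,130,0,-0.003,-0.005,25,1.5,-1,137,0,-0.003,-0.005,25,1.5,-1,139,0,-0.003,-0.005,25])

```text
time_s: 15.02
tcp_pos: [0.442, -0.2188, 0.0109]
eef_rot: [[0.871, -0.492, -0.001], [-0.492, -0.871, 0.001], [-0.002, -0.001, -1.0]]
ft_force: [-0.5, -0.1, -2.3]
grip_width: 0.0311
```

```bash
python3 plan.py 0.442,-0.219,0.0075,-29.5,0
```

```text
t 15.02 tcp [ 0.442  -0.2188  0.0109] z [-0.001  0.001 -1.   ] yaw -29.45 q [-31.  28. 106.   0.  46.  89.] F [-0.5 -0.1 -2.3] w 31.1
0.442,-0.219,0.0075,-29.5,0 -> [0.1 0.2 3.4] [-0.0005  0.0019  0.0008]
```

Call:
carry_out(targets=[0,0,1.2,0,0.002,0,25,0,0,2.2,0,0.002,0,25,0,0,3,0,0.002,0,25,0,0,3,0,0.002,0,25])

```text
time_s: 15.35
tcp_pos: [0.4423, -0.2189, 0.0084]
eef_rot: [[0.871, -0.492, 0.001], [-0.492, -0.871, -0.0], [0.001, -0.0, -1.0]]
ft_force: [-0.7, -0.3, -0.9]
grip_width: 0.0314
```

Call:
carry_out(targets=[0,0,0.6,0,0,0,25,0,0,1.1,0,0,0,25,0,0,1.1,0,0,0,25])

```text
time_s: 15.6
tcp_pos: [0.4424, -0.219, 0.0075]
eef_rot: [[0.871, -0.492, 0.001], [-0.492, -0.871, -0.0], [0.001, -0.0, -1.0]]
ft_force: [0.2, 0.5, -1.4]
grip_width: 0.0316
```

Call:
carry_out(targets=[0,0,0.6,0,0,0,25,0,0,1.2,0,0,0,25,0,0,1.2,0,0,0,25])

```text
time_s: 15.85
tcp_pos: [0.4425, -0.219, 0.0074]
eef_rot: [[0.871, -0.491, 0.001], [-0.491, -0.871, -0.0], [0.001, -0.0, -1.0]]
ft_force: [-7.5, 5.2, 18.8]
grip_width: 0.0311
```

Contact at the expected height. I'll ease off, open and rise.

Call:
carry_out(targets=[0,0,-0.4,0,0,0,29,0,0,-0.4,0,0,0,33,0,0,-0.4,0,0,0,38,0,0,-0.4,0,0,0,48,0,0,-0.4,0,0,0,58,0,0,-0.4,0,0,0,66,0,0,-0.4,0,0,0,70,0,0,-0.4,0,0,0,70])

```text
time_s: 16.52
tcp_pos: [0.4424, -0.219, 0.0078]
eef_rot: [[0.871, -0.491, 0.001], [-0.491, -0.871, -0.0], [0.001, -0.0, -1.0]]
ft_force: [1.2, 0.1, -0.6]
grip_width: 0.0696
```

Call:
carry_out(targets=[0,0,-8,0,0,0,70,0,0,-25,0,0,0,70,0,0,-50,0,0,0,70,0,0,-80,0,0,0,70,0,0,-110,0,0,0,70,0,0,-140,0,0,0,70,0,0,-170,0,0,0,70,0,-30,-190,0,0,0,70])

```text
time_s: 17.18
tcp_pos: [0.4562, -0.1951, 0.2014]
eef_rot: [[0.869, -0.494, 0.004], [-0.494, -0.869, -0.003], [0.005, 0.0, -1.0]]
ft_force: [0.6, -0.2, -0.8]
grip_width: 0.0699
```

Call:
carry_out(targets=[0,-35,0,0,0,0,70,0,-70,0,0,0,0,70,0,-105,0,0,0,0,70,0,-140,0,0,0,0,70,0,-175,0,0,0,0,70,0,-175,0,0,0,0,70,0,-175,0,0,0,0,70])

```text
time_s: 17.77
tcp_pos: [0.543, -0.0416, 0.2016]
eef_rot: [[0.871, -0.492, 0.004], [-0.492, -0.871, -0.003], [0.005, 0.0, -1.0]]
ft_force: [0.5, -0.2, -0.0]
grip_width: 0.07
```

```bash
python3 plan.py; python3 - <<'E'
from h import *
for n in C:
    p,d=imaging.grab_frame(n); np.savez(f"{n}3.npz",p=p,d=d); cv2.imwrite(f"pics/{n}9.png",p)
a,b=[cv2.imread(f"pics/{n}9.png") for n in("top","side")]
cv2.imwrite("pics/end.png",np.vstack([np.hstack([cv2.resize(a,(400,300)),cv2.resize(b,(400,300))]),np.hstack([cv2.resize(a[165:265,325:458],(400,300)),cv2.resize(b[190:340,130:330],(400,300))])]))
E
sed -i 's/^for k in.*/import sys; sys.exit()/' m3.py; python3 m3.py | grep -v "t -0"
```

```text
t 17.77 tcp [ 0.543  -0.0416  0.2016] z [ 0.004 -0.003 -1.   ] yaw -29.47 q [ -8.  18.  90.  -0.  72. 111.] F [ 0.5 -0.2 -0. ] w 70.0  File "m3.py", line 32
    if ("top",k) in K and ("side",k) in K: print(k,tri(K["top",k],K["side",k]))
IndentationError: unexpected indent
```

View pics/end.png

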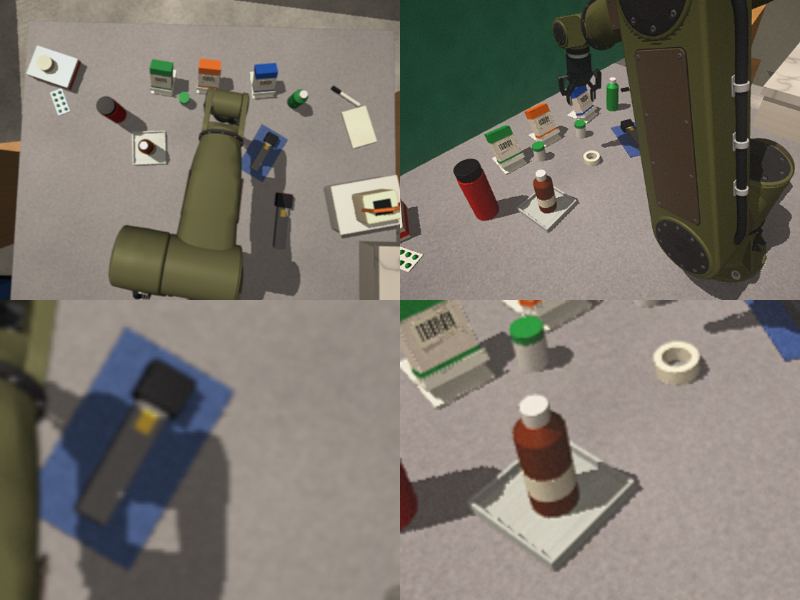

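The final views show the bottle upright near the tray's middle (lower right panel, base at (553,505)). The scanner is centred on its mat, aligned with it and yellow mark up (lower left, (147,420)). The jars, tape and flask look unmoved and the gripper is clear. A last numeric check, then I'll hand in.

```bash
python3 - <<'E'
from h import *
from cell import sign_off
d=np.load("top3.npz")["d"]; P=cloud("top",d); z=P[...,2]
m=big(((z>.02)&(z<.06)).astype(np.uint8),(346,170,412,260)); r=cv2.minAreaRect(P[m][:,:2].astype(np.float32)); print("scanner rect",r,"mat centre (.4354,-.2170)")
print("z",np.percentile(z[m],[10,50,95]), bot.observe()["ft_force"])
if np.hypot(r[0][0]-.4354,r[0][1]+.217)<.02: print(sign_off())
E
```

```text
scanner rect ((0.43884479999542236, -0.2177513837814331), (0.046114731580019, 0.1604117602109909), 60.15727615356445) mat centre (.4354,-.2170)
z [0.02966393 0.03507043 0.04426513] [ 0.29702343  0.08510248 -0.3381669 ]
the job is handed in; nothing more can be done
None
```

The job is done and handed in at about 18 s of the 58 s allowed; no verdict was given.

- **Bottle:** it stands upright and released near the middle of the steel tray, and the last pictures confirm this.
- **Scan:** I held the scanner still for over 1.3 s, square to the blue label, about 10 cm away. By my measurements the beam was within about 2 mm of the label's middle. Nothing confirmed a read, since the arm hid the scanner's window from the cameras.
- **Scanner put back:** it lies right side up on its mat, aligned with it, its middle about 4 mm from the mat's middle. It was set down at about 19 N.
- **Other things:** the jars, tape and flask look unmoved in the final pictures, though I did not measure them. The gripper was clear and the wrist force near zero.

**Checks that disagreed:** the two cameras differed by about 5 mm in y. I corrected for this using the bottle's position as centred by the gripper. In the second measurement the side camera's label point was off (two-view mismatch 8.6 mm against 0.9 mm the first time). I dropped it and used the top view and the first fit instead.

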